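# Refit the jog knob of a tube roller and hold it down

### The job

The jog knob has come off the blood-tube roller and stands on the bench. Turn it so that its pointer matches the flat of the D-shaped shaft on the roller's control box, push it fully home on the shaft, then press knob and shaft down to the bottom of their spring travel to jog the rollers. Finish while still gripping the knob and holding it down, and leave the tubes, tape and jar where they are.

Things in the scene. Friction and masses are not known exactly. Their poses are not given: they have to be found in the camera images.
- knob: Loose black plastic knob, 35-70 g, standing on the bench, bore down. Origin: centre of its underside, z up. Round skirt 44 mm in diameter, 0-20 mm high; on it a grip bar 40 mm long (x), 14 mm wide (y), 20-44 mm high. A white pointer line on the bar's top and end marks its +x end, over the bore's flat. At the start x points away from the robot within about 46 degrees.
- knob_pointer (a point): Pointer end of the grip bar: x = +20 mm, z = 32 mm in the knob's frame. The D-shaped bore in the underside, on the axis, is 16.5 mm deep, of radius 6.7 mm, its flat wall 3.9 mm from the axis on this (+x) side.
- shaft_seat (a point): On the upright steel D-shaft's axis, atop its 22 mm collar, where the knob's underside rests when home; 78 mm above the bench when up. z up; x points out of its flat, away from the robot within about 35 degrees (white tick on the black disc below). Shaft: 15 mm tall above here, radius 6 mm, flat 3.2 mm from the axis. The knob fits only with its x along this x, within 7 degrees.
- shaft (a joint): How far the shaft is pressed down, m: 0 up, 0.006 at the bottom stop. A spring pushes it up with 3 N at the top rising to 9 N at the bottom. It does not latch. About its axis the shaft turns only stiffly (0.5 N m).
- roller: White tube roller, fixed. Origin on the bench below the shaft. Control box 130 (x) x 120 (y) mm about it, top 70 mm above the bench. On its -y side a bed of five grey rollers along y, 210 mm wide, reaching to y = -350 mm; rollers 76 mm high, end walls 83 mm, tubes on them up to 84 mm. x points away from the robot within about 12 degrees.
- tape: Bystander: roll of tape lying flat, 72 mm diameter, 24 mm high. Origin: centre of the underside.
- jar: Bystander: closed specimen jar, 56 mm diameter, 65 mm high. Origin: centre of the underside.
- tube_a: Bystander: capped tube lying along y on the rollers, 18 mm diameter, 96 mm long. Origin on its axis.
- tube_b: Bystander: capped tube like tube_a, one roller gap farther from the robot.
Mind the look-alikes: they are no part of the job. Of the things that look like the knob, the smallest one is meant.

How it is judged:
On the way:
1. the knob is gripped and lifted at least 30 mm off the bench (height (world z) of knob above 0.03 m and contact force between the fingers and knob above 1 N), for 0.2 s.
At the end, for the whole second after the job is handed in: Knob fully home (underside within 3 mm of the collar and of the axis, tilt under 0.1 rad), pointer on the flat's side within 0.25 rad, shaft pressed at least 4 of its 6 mm, knob still gripped with over 2 N and still, through the last second (horizontal distance between knob and shaft_seat below 0.003 m and z of knob in the frame of shaft_seat between -0.002 and 0.003 m and angle between the x axis of knob and the x axis of shaft_seat, either way round below 0.25 rad and x of knob_pointer in the frame of shaft_seat above 0.01 m and angle between knob's own z axis and vertical below 0.1 rad and value of joint shaft above 0.004 m and contact force between the fingers and knob above 2 N and linear speed of knob below 0.02 m/s); the arm keeps its last pose, push and grip.
It fails at once if the tape or the jar is moved more than 20 mm (distance of any of tape, jar from where it was at the start of the episode above 0.02 m).
It fails at once if a tube is knocked along or off the rollers (more than 20 mm) (distance of any of tube_a, tube_b from where it was at the start of the episode above 0.02 m).
It also fails if it takes over 46 s, if anything falls off the work surface, if the arm or the gripper's body presses on something with over 40 N, if the wrist force passes 120 N, or if a joint passes its speed limit or range.

### The arm

A 7-joint arm with a two-finger parallel gripper is mounted at the origin on the work surface. World frame = base frame: x ahead of the robot, y to its left, z up, the work surface at z = 0. Lengths are in m, angles in rad, forces in N, time in s.
With the tool pointing down it reaches from about 0.35 to 0.9 m from the base axis. Payload 8.1 kg.
Tool frame: the origin (TCP) lies at the very end of the fingers, on their centre line; the grasp point (between the pads) lies 19 mm behind it; z points along the fingers, y is the line along which they close (so a half turn about z gives the same grasp; the last joint's range is limited). The gripper opens to 85 mm and grips with 20 to 120 N. Pads are 22 mm wide; open, the fingers measure 114 mm over their backs; the gripper's body (76 mm by 85 mm) begins 54 mm behind the grasp point. The pads swing forward as they close: fully open they stand 13 mm farther back than shut.
Start: joints at [-1.4, 0.434, 0.025, 1.573, -0.012, 1.134, -0.075], TCP at [0.169, 0.602, 0.231] pointing down, gripper open.
Joint ranges: [-2.62, 2.62], [-0.44, 2.09], [-1.27, 1.32], [0.08, 2.57], [-1.32, 4.46], [0.12, 2], [-2.74, 2.74]. Speed limits (rad/s): [2.22, 2.22, 3.01, 3.01, 3.14, 3.14, 3.14].

### API

Orientations are given as a 3x3 rotation matrix whose columns are the frame's x, y, z axes.
In Python, from workcell import ctrl gives the robot as it stands.
- The arm moves only by the tool apply_moves, never from a script. Its argument "commands" is a list of rows, each an object with "translation": the shift along the world's x, y, z in cm, a list of three; "rot": the turn, a rotation vector about the world's x, y, z in degrees, a list of three. In form: [{"translation": [x, y, z], "rot": [ax, ay, az]}, ...]. A call has 1 to 10 rows; each row is the pose to reach, as a shift and turn from the pose commanded when the call began; what a row does not reach only later rows make up. A row lasts 1/10 s, in which the tool goes at most 50 mm and 8.59 degrees, less where a joint would pass 70% of its speed; a pose out of reach is approached as far as the arm can. A call with a gripper value outside its range is refused whole. "grip" is the closure, from -1 (fully open) to 1 (shut), set as the call begins (left out, the last holds). The fingers move at their own pace and stop on an object; the grip force is fixed at half the most. Time passes only in rows, so rows that repeat a pose let the fingers close. It gives the time, the measured TCP pose, the force, the opening and the grip force at its end, in the units of the state.
- ctrl.get_obs(): the state, without advancing time (a new reading comes with each control period).
- ctrl.snapshot(name): name is "scene" or "top" or "wrist"; returns a dict with "img" (400x640x3 uint8, red, green, blue), "fx", "fy", "cx", "cy" (pixels), "xyz" and "orientation" of the camera in the world. Camera axes: x right, y up, looking along -z (the intrinsics and any distortion apply to the point x, -y, -z); pixel columns grow to the right and rows downward; lengths in m; the calibration is good to about 2 mm. A picture is of the moment at which its call begins. There is no depth.
- ctrl.sign_off(): hands the job in; it is judged then, once.
Trained networks look in the newest picture that a camera, given by its name, has taken for a name from the list of things; names that differ only in an ending like _2 or _b are one class to them, and where a whole thing is asked for, a point or a joint stands for the part that bears it (a point fixed in the world has none). Each returns a list of dicts, best first, with "conf" (0 to 1); they miss things now and then, are a little off and sometimes report something else, mostly with a low value. They report only what shows in the picture. A call takes as long as a camera call. They do not tell look-alikes from the thing itself.
- ctrl.boxes_of(camera, thing): "position" ([column, row] in pixels, amid what is visible of it).
- ctrl.cut_out(camera, thing): "pixels" (400x640 bool, what is visible of it) and "position" ([column, row] in pixels, amid what is visible of it).
- ctrl.tip_of(camera, thing): "position" ([column, row] in pixels: a listed point, or the origin of a listed thing).
The state is a dict: "t": time; "joint_positions": joint angles; "joint_vel": joint speeds; "joint_torque": joint torques, N m; "tcp_pos": TCP position; "tool_rot": TCP orientation; "force": force on the tool from outside, world axes, zero at the start; "torque": the same for the moment, N m; "gripper_width": finger opening in m; "finger_force": force on a finger pad.
Only numpy, scipy, OpenCV 4.12 (cv2) and the standard library are available. Lean on these libraries where they do the work, as an engineer would, in place of code of your own. Each camera call takes 0.05 s, during which the arm holds its last target. There are 200 camera calls.

## Working session

There is one attempt and no reset: what is moved stays moved. The work goes in short steps, Python scripts to look and compute and a tool call to move; the robot and the scene stay as the last step left them, time stands still between calls to the robot, and variables do not carry over. Pictures are saved under pics/ and viewed, at most 10 in all, crops included, and the job is handed in when it is done.

Besides the shell and the picture viewer there is one more tool, called after "Emit:" in YAML: its name, and indented under it one key for each argument. apply_moves: Moves the arm, as the interface text tells. Its arguments: {"type":"object","properties":{"commands":{"type":"array","items":{"type":"object","properties":{"translation":{"type":"array","items":{"type":"number"}},"rot":{"type":"array","items":{"type":"number"}}}}},"grip":{"type":"number"}},"required":["commands"]}

```bash
mkdir -p pics; cat > h.py <<'E'
import numpy as np, cv2
from workcell import ctrl
def ray(s,p):
    R=np.array(s["orientation"]).reshape(3,3)
    d=R@np.array([(p[0]-s["cx"])/s["fx"],-(p[1]-s["cy"])/s["fy"],-1.0]); return np.array(s["xyz"]),d
def at(s,p,z):
    o,d=ray(s,p); return o+d*(z-o[2])/d[2]
def proj(s,P):
    R=np.array(s["orientation"]).reshape(3,3); c=R.T@(np.array(P)-np.array(s["xyz"]))
    return [s["cx"]-s["fx"]*c[0]/c[2], s["cy"]+s["fy"]*c[1]/c[2]]
def save(s,n): cv2.imwrite("pics/"+n+".png",s["img"][:,:,::-1])
E
python3 - <<'E'
from h import *
s={}
for c in("scene","top"):
    s[c]=ctrl.snapshot(c); save(s[c],c+"1"); print(c,{k:v for k,v in s[c].items() if k!="img"})
    for th,z in(("knob",0),("knob_pointer",.032),("shaft_seat",.078),("roller",0),("tape",0),("jar",0),("tube_a",.075)):
        for r in ctrl.tip_of(c,th): print(c,th,round(r["conf"],2),np.round(r["position"],1),np.round(at(s[c],r["position"],z),3))
i=np.hstack([s["scene"]["img"],s["top"]["img"]])
E
```

```text
scene {'fx': 490.83426870479985, 'fy': 490.83426870479985, 'cx': 314.13686426742066, 'cy': 192.5750786978361, 'xyz': array([ 1.17695228, -0.11481034,  0.97997751]), 'orientation': array([[ 0.12829239, -0.80799134,  0.57505744],
       [ 0.99170972,  0.10026738, -0.0803635 ],
       [ 0.00727351,  0.58060008,  0.8141564 ]])}
scene knob 0.93 [478.8 176. ] [ 0.485  0.4   -0.   ]
scene knob 0.75 [447.7 144.2] [0.372 0.353 0.   ]
scene knob 0.71 [439.  178.8] [0.481 0.298 0.   ]
scene knob_pointer 0.62 [439.  175.4] [0.494 0.288 0.032]
scene knob_pointer 0.59 [451.  143.7] [0.398 0.346 0.032]
scene shaft_seat 0.6 [260.3 221.5] [ 0.602 -0.151  0.078]
scene roller 0.71 [262.2 238. ] [ 0.597 -0.153  0.   ]
scene tape 0.65 [376.  174.5] [0.448 0.144 0.   ]
scene jar 0.98 [421.5 233.3] [0.631 0.214 0.   ]
scene tube_a 0.74 [180.6 217.6] [ 0.568 -0.323  0.075]
scene tube_a 0.63 [168.  233.9] [ 0.607 -0.348  0.075]
top {'fx': 410.14838205414884, 'fy': 410.14838205414884, 'cx': 319.31255533814044, 'cy': 204.99248339263818, 'xyz': array([ 0.42784294, -0.02555378,  1.07578785]), 'orientation': array([[-0.00742902,  0.99623337, -0.08639379],
       [-0.99984748, -0.00876589, -0.01510518],
       [-0.0158056 ,  0.08626839,  0.99614655]])}
top knob 0.73 [183.3 261.9] [0.375 0.348 0.   ]
top knob 0.72 [200.5 221.8] [0.479 0.304 0.   ]
top knob 0.72 [161.9 223.3] [0.476 0.407 0.   ]
top knob_pointer 0.81 [148.8 219.9] [0.484 0.428 0.032]
top knob_pointer 0.7 [199.  214.3] [0.497 0.299 0.032]
top knob_pointer 0.61 [178.2 248.5] [0.41  0.35  0.032]
top shaft_seat 0.5 [371.3 170.4] [ 0.599 -0.139  0.078]
top roller 0.95 [370.5 179.2] [ 0.588 -0.145  0.   ]
top roller 0.54 [239.1 166.2] [0.627 0.204 0.   ]
top tape 0.89 [258.7 236.1] [0.441 0.15  0.   ]
top tube_a 0.76 [454.5 166.2] [ 0.607 -0.343  0.075]
top tube_a 0.7 [445.6 179.3] [ 0.575 -0.32   0.075]
```

View pics/scene1.png

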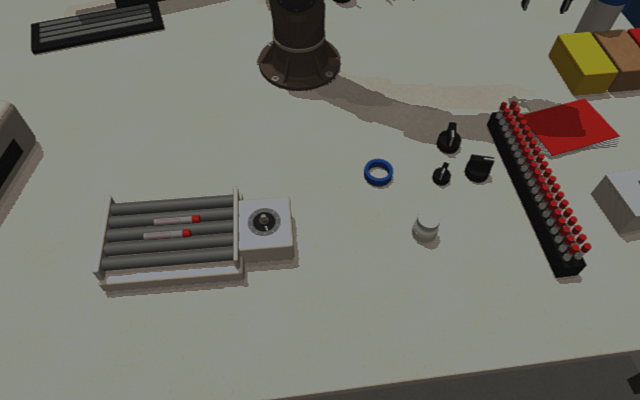

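View pics/top1.png

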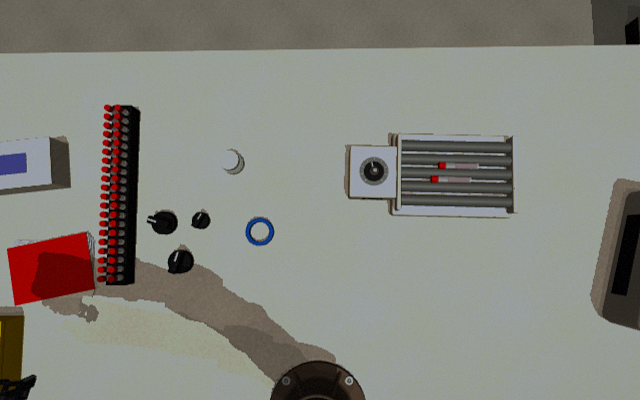

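The smallest knob is the one at scene (439,178) / top (200,221), about (0.48, 0.30) m. Two larger look-alikes stand about 11 cm away. The shaft is at about (0.60, -0.145).

Emit:
apply_moves:
  commands:
    - {"translation": [5,-5,2],"rot": [0,0,0]}
    - {"translation": [9,-9,3],"rot": [0,0,0]}
    - {"translation": [12,-13,3],"rot": [0,0,0]}
    - {"translation": [16,-17,3],"rot": [0,0,0]}
    - {"translation": [20,-21,3],"rot": [0,0,0]}
    - {"translation": [24,-25,3],"rot": [0,0,0]}
    - {"translation": [27,-30,3],"rot": [0,0,0]}
    - {"translation": [27,-30,3],"rot": [0,0,0]}
    - {"translation": [27,-30,3],"rot": [0,0,0]}
    - {"translation": [27,-30,3],"rot": [0,0,0]}

```text
t: 1.8
tcp_pos: [0.4403, 0.3, 0.2615]
tool_rot: [[-0.962, 0.275, 0.001], [0.275, 0.962, -0.0], [-0.001, 0.0, -1.0]]
force: [0.1, 0.2, -0.1]
gripper_width: 0.0854
finger_force: 0.0
```

```bash
python3 - <<'E'
from h import *
o=ctrl.get_obs(); print(o["t"],o["tcp_pos"],np.round(o["tool_rot"],2),np.round(o["joint_positions"],2),o["gripper_width"])
s=ctrl.snapshot("wrist"); save(s,"w1"); print(s["xyz"],np.round(s["orientation"],2),s["fx"])
for th,z in(("knob",0),("knob_pointer",.032)):
    for r in ctrl.tip_of("wrist",th): print(th,round(r["conf"],2),np.round(r["position"],1),np.round(at(s,r["position"],z),4))
E
```

```text
1.8 [0.44026548 0.29995481 0.26153915] [[-0.96  0.27  0.  ]
 [ 0.27  0.96 -0.  ]
 [-0.    0.   -1.  ]] [-0.84  0.26  0.18  1.77 -0.05  1.12  0.65] 0.08539588799721574
[0.36100189 0.32194492 0.40336965] [[ 0.27 -0.91 -0.31]
 [ 0.96  0.26  0.09]
 [ 0.   -0.32  0.95]] 304.31593491504253
knob 0.97 [329.6 188.6] [0.4778 0.3038 0.    ]
knob 0.74 [391.5 167.9] [0.4727 0.3918 0.    ]
knob 0.57 [341.4 104.3] [0.375  0.3474 0.    ]
knob_pointer 0.82 [325.6 213.5] [0.4997 0.2913 0.032 ]
knob_pointer 0.73 [347.6 131.1] [0.4055 0.3448 0.032 ]
knob_pointer 0.72 [423.8 177.7] [0.4873 0.4227 0.032 ]
```

View pics/w1.png

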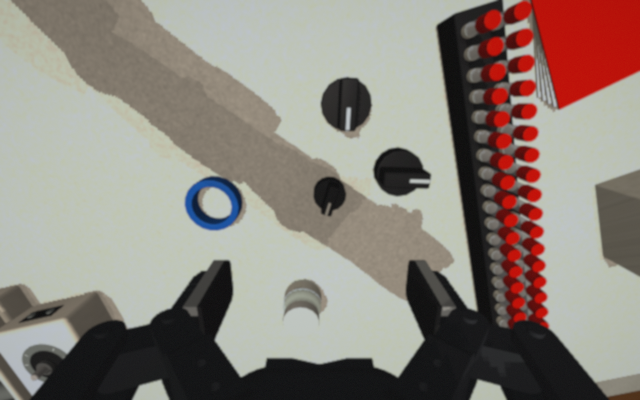

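The wrist view shows the small knob at (329,188) with its white pointer at (326,213), heading about -30°. I'll go closer, turn, and half-close the fingers.

Emit:
apply_moves:
  commands:
    - {"translation": [2,0.2,-3],"rot": [0,0,-7]}
    - {"translation": [3.7,0.4,-7],"rot": [0,0,-14]}
    - {"translation": [3.7,0.4,-11],"rot": [0,0,-14]}
    - {"translation": [3.7,0.4,-14],"rot": [0,0,-14]}
    - {"translation": [3.7,0.4,-14],"rot": [0,0,-14]}
    - {"translation": [3.7,0.4,-14],"rot": [0,0,-14]}
  grip: 0.0

```text
t: 2.55
tcp_pos: [0.4753, 0.3071, 0.1217]
tool_rot: [[-0.87, 0.493, -0.001], [0.493, 0.87, -0.0], [0.001, -0.0, -1.0]]
force: [0.4, 0.7, 0.6]
gripper_width: 0.0427
finger_force: 0.0
```

```bash
python3 - <<'E'
from h import *
o=ctrl.get_obs(); print(o["t"],o["tcp_pos"],np.round(o["tool_rot"],3),o["gripper_width"])
s=ctrl.snapshot("wrist"); print(s["xyz"])
k=[.4778,.3038]
for th,z in(("knob",0),("knob_pointer",.032)):
    for r in ctrl.tip_of("wrist",th): print(th,round(r["conf"],2),np.round(r["position"],1),np.round(at(s,r["position"],z),4))
c=[int(v) for v in proj(s,[*k,.03])]; print(c, proj(s,o["tcp_pos"]))
im=s["img"][max(0,c[1]-100):c[1]+100,c[0]-130:c[0]+130]
cv2.imwrite("pics/w2.png",cv2.resize(im,None,fx=3,fy=3,interpolation=cv2.INTER_CUBIC)[:,:,::-1])
np.savez("w2.npz",**s)
E
```

```text
2.55 [0.47528067 0.30707198 0.12167905] [[-0.87   0.493 -0.001]
 [ 0.493  0.87  -0.   ]
 [ 0.001 -0.    -1.   ]] 0.042670326401283126
[0.40373138 0.34701041 0.26362607]
knob 0.84 [304.   65.6] [0.3757 0.3491 0.    ]
knob 0.8 [317.4 203.6] [0.4817 0.3009 0.    ]
knob 0.57 [406.  148.5] [0.4758 0.3923 0.    ]
knob_pointer 0.83 [317.5 237.4] [0.4983 0.2918 0.032 ]
knob_pointer 0.62 [467.5 146.3] [0.4885 0.428  0.032 ]
knob_pointer 0.59 [310.2 100.3] [0.4011 0.341  0.032 ]
knob_pointer 0.54 [321.  203.9] [0.4739 0.3089 0.032 ]
[317, 209] [np.float64(320.27506089893586), np.float64(263.00392196410354)]
```

View pics/w2.png

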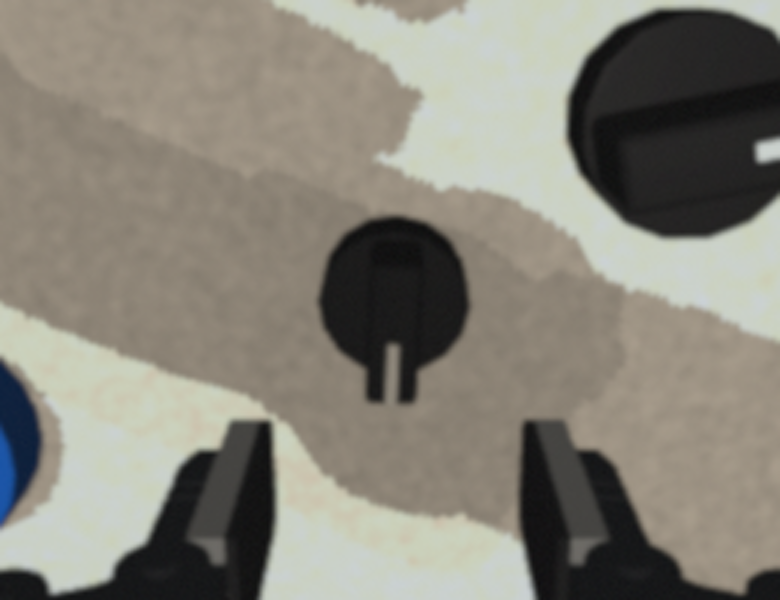

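```bash
python3 - <<'E'
from h import *
s=np.load("w2.npz")
a=at(s,[319.2,197.3],.044); b=at(s,[317.5,243.3],.044); d=b-a
print(a,b,np.hypot(*d[:2]),np.degrees(np.arctan2(d[1],d[0])),(a+b)/2)
for q in((320,307),(468,307)):print(at(s,[187+q[0]/3,109+q[1]/3],.02))
E
```

```text
[0.46500075 0.31225819 0.044     ] [0.49785838 0.29205334 0.044     ] 0.03857278498808691 -31.588232260193273 [0.48142957 0.30215576 0.044     ]
[0.47187932 0.2832901  0.02      ]
[0.49266676 0.31992346 0.02      ]
```

Emit:
apply_moves:
  commands:
    - {"translation": [0.55,-0.4,-3],"rot": [0,0,-2]}
    - {"translation": [0.55,-0.4,-6],"rot": [0,0,-2]}
    - {"translation": [0.55,-0.4,-8.5],"rot": [0,0,-2]}
    - {"translation": [0.55,-0.4,-9.8],"rot": [0,0,-2]}
    - {"translation": [0.55,-0.4,-9.8],"rot": [0,0,-2]}
    - {"translation": [0.55,-0.4,-9.8],"rot": [0,0,-2]}

```text
t: 3.3
tcp_pos: [0.4823, 0.3023, 0.0246]
tool_rot: [[-0.851, 0.525, 0.001], [0.525, 0.851, 0.001], [-0.001, 0.002, -1.0]]
force: [0.3, -1.1, 0.2]
gripper_width: 0.0428
finger_force: 0.0
```

Emit:
apply_moves:
  commands:
    - {"translation": [0,0,0],"rot": [0,0,0]}
    - {"translation": [0,0,0],"rot": [0,0,0]}
    - {"translation": [0,0,0],"rot": [0,0,0]}
    - {"translation": [0,0,0],"rot": [0,0,0]}
    - {"translation": [0,0,0],"rot": [0,0,0]}
    - {"translation": [0,0,0],"rot": [0,0,0]}
  grip: 1.0

```text
t: 3.9
tcp_pos: [0.4824, 0.3023, 0.0247]
tool_rot: [[-0.851, 0.525, 0.002], [0.525, 0.851, 0.002], [-0.001, 0.002, -1.0]]
force: [-1.1, -0.6, 6.8]
gripper_width: 0.0125
finger_force: 59.7
```

Emit:
apply_moves:
  commands:
    - {"translation": [0,0,2],"rot": [0,0,0]}
    - {"translation": [0,0,5],"rot": [0,0,0]}
    - {"translation": [0,0,8],"rot": [0,0,0]}
    - {"translation": [0,0,12],"rot": [0,0,0]}
    - {"translation": [0,0,16],"rot": [0,0,0]}
    - {"translation": [1,-2,19],"rot": [0,0,4]}
    - {"translation": [2,-5,21],"rot": [0,0,8]}
    - {"translation": [3,-9,22],"rot": [0,0,12]}

```text
t: 4.7
tcp_pos: [0.5123, 0.2128, 0.2462]
tool_rot: [[-0.944, 0.331, 0.004], [0.331, 0.944, 0.003], [-0.003, 0.004, -1.0]]
force: [1.1, 0.1, -1.3]
gripper_width: 0.0127
finger_force: 58.7
```

Emit:
apply_moves:
  commands:
    - {"translation": [1,-4,0],"rot": [0,0,3]}
    - {"translation": [2,-8,0],"rot": [0,0,6]}
    - {"translation": [4,-12,0],"rot": [0,0,9]}
    - {"translation": [6,-16,0],"rot": [0,0,12]}
    - {"translation": [8,-20,0],"rot": [0,0,15]}
    - {"translation": [10,-24,0],"rot": [0,0,18]}
    - {"translation": [12,-28,0],"rot": [0,0,18]}
    - {"translation": [13.5,-32,0],"rot": [0,0,18]}
    - {"translation": [13.5,-35,0],"rot": [0,0,18]}
    - {"translation": [13.5,-35.7,0],"rot": [0,0,18]}

```text
t: 5.7
tcp_pos: [0.6457, -0.1511, 0.2437]
tool_rot: [[-0.999, 0.036, -0.0], [0.036, 0.999, -0.003], [-0.0, -0.003, -1.0]]
force: [-0.9, -0.1, -1.4]
gripper_width: 0.0126
finger_force: 58.7
```

Emit:
apply_moves:
  commands:
    - {"translation": [0,0,0],"rot": [0,0,0]}
    - {"translation": [0,0,0],"rot": [0,0,0]}
    - {"translation": [0,0,0],"rot": [0,0,0]}

```text
t: 6.0
tcp_pos: [0.6467, -0.1429, 0.2435]
tool_rot: [[-1.0, 0.027, 0.0], [0.027, 1.0, 0.001], [-0.0, 0.001, -1.0]]
force: [-1.1, 0.2, 0.1]
gripper_width: 0.0125
finger_force: 58.7
```

```bash
python3 - <<'E'
from h import *
o=ctrl.get_obs(); print(o["t"],o["tcp_pos"],np.round(o["tool_rot"],3),o["gripper_width"],o["force"],np.round(o["joint_positions"],2))
s=ctrl.snapshot("wrist"); print(s["xyz"])
for th,z in(("shaft_seat",.078),("knob_pointer",.23),("knob",.23)):
    for r in ctrl.tip_of("wrist",th): print(th,round(r["conf"],2),np.round(r["position"],1),np.round(at(s,r["position"],z),4))
save(s,"w3"); np.savez("w3.npz",**s)
E
```

```text
6.0 [ 0.6467317  -0.14289217  0.24351645] [[-1.     0.027  0.   ]
 [ 0.027  1.     0.001]
 [-0.     0.001 -1.   ]] 0.012524169156195997 [-1.09491125  0.19536746  0.09948304] [-0.05  0.49  0.29  1.47 -0.15  1.2   1.81]
[ 0.56438151 -0.14142759  0.38537913]
shaft_seat 0.74 [314.9 135.2] [ 0.5984 -0.146   0.078 ]
knob_pointer 0.98 [319.9 300.4] [ 0.6798 -0.1438  0.23  ]
knob 0.89 [318.4 238.1] [ 0.6384 -0.1435  0.23  ]
```

View pics/w3.png

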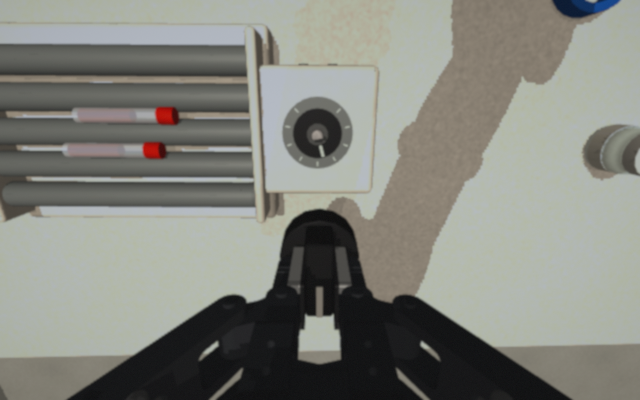

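```bash
python3 - <<'E'
from h import *
s=np.load("w3.npz"); im=s["img"][90:180,270:370]
cv2.imwrite("pics/w4.png",cv2.resize(im,None,fx=6,fy=6,interpolation=cv2.INTER_CUBIC)[:,:,::-1])
E
```

```text
(no output)
```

View pics/w4.png

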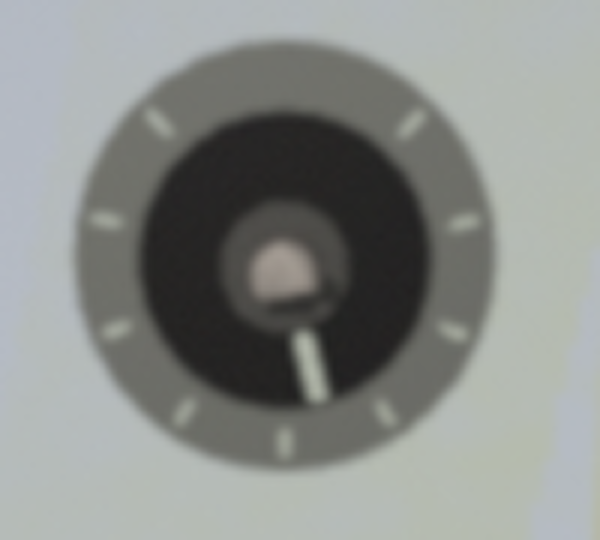

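```bash
python3 - <<'E'
from h import *
s=np.load("w3.npz"); P=lambda x,y,z: at(s,[270+x/6-.4,90+y/6-.4],z)
c=P(285,266,.078); d=P(286,259,.072); a,b=P(301,330,.072),P(319,402,.072)
A=lambda v: np.degrees(np.arctan2(v[1],v[0]))
print(c,d,A(b-a),A(b-d),A(b-c)); print("shafttop",P(283,267,.093))
# held knob pointer (z ~ .2205+.032..): bar edge direction
R=ctrl.get_obs()["tool_rot"]; print("toolyaw", A(R[:,1])-90, A(-R[:,0]))
E
```

```text
[ 0.59719507 -0.14373812  0.078     ] [ 0.59668336 -0.14358125  0.072     ] 12.620301121961914 11.585686314275225 12.188142267425786
shafttop [ 0.5957396  -0.14394431  0.093     ]
toolyaw -1.6027778223391493 -1.6027803061918648
```

Emit:
apply_moves:
  commands:
    - {"translation": [-2,0,-1],"rot": [0,0,5]}
    - {"translation": [-4,0,-3],"rot": [0,0,10]}
    - {"translation": [-4.9,0,-6],"rot": [0,0,13.9]}
    - {"translation": [-4.9,0,-9],"rot": [0,0,13.9]}
    - {"translation": [-4.9,0,-11],"rot": [0,0,13.9]}
    - {"translation": [-4.9,0,-11.5],"rot": [0,0,13.9]}
    - {"translation": [-4.9,0,-11.5],"rot": [0,0,13.9]}
    - {"translation": [-4.9,0,-11.5],"rot": [0,0,13.9]}
    - {"translation": [-4.9,0,-11.5],"rot": [0,0,13.9]}

```text
t: 7.1
tcp_pos: [0.5985, -0.1454, 0.1297]
tool_rot: [[-0.977, -0.211, 0.002], [-0.211, 0.977, -0.0], [-0.002, -0.001, -1.0]]
force: [-1.0, -1.5, -0.1]
gripper_width: 0.0127
finger_force: 58.7
```

```bash
python3 - <<'E'
from h import *
o=ctrl.get_obs(); p=o["tcp_pos"]; R=o["tool_rot"]; print(o["t"],p,np.round(R,4),o["force"])
print("yaw",np.degrees(np.arctan2(R[0][0]*0-R[1][0],-R[0][0])))
s=ctrl.snapshot("wrist"); sc=ctrl.snapshot("scene")
for th,z in(("knob_pointer",p[2]-.0247+.032),("knob",p[2]-.0247)):
    for c,q in(("wrist",s),("scene",sc)):
        for r in ctrl.tip_of(c,th): print(c,th,round(r["conf"],2),np.round(r["position"],1),np.round(at(q,r["position"],z),4))
a=cv2.resize(s["img"][150:350,220:420],(400,400),interpolation=2)
b=cv2.resize(sc["img"][150:250,210:310],(400,400),interpolation=2)
cv2.imwrite("pics/w5.png",np.hstack([a,b])[:,:,::-1]); np.savez("w5.npz",**s); np.savez("s5.npz",**sc)
E
```

```text
7.1 [ 0.59845031 -0.14542108  0.12969071] [[-9.774e-01 -2.115e-01  2.300e-03]
 [-2.115e-01  9.774e-01 -3.000e-04]
 [-2.100e-03 -8.000e-04 -1.000e+00]] [-0.98441963 -1.50909589 -0.12118616]
yaw 12.209997144955471
wrist knob_pointer 0.82 [318.8 301.3] [ 0.6163 -0.1421  0.137 ]
scene knob_pointer 0.95 [452.9 144.3] [0.4866 0.299  0.137 ]
scene knob_pointer 0.88 [488.2 163.5] [0.5506 0.3603 0.137 ]
scene knob_pointer 0.78 [262.4 211.9] [ 0.6167 -0.1431  0.137 ]
wrist knob 0.79 [318.3 242.1] [ 0.5983 -0.1463  0.105 ]
wrist knob 0.56 [320.1 302.1] [ 0.6402 -0.1361  0.105 ]
scene knob 0.72 [447.9 144.3] [0.459  0.3029 0.105 ]
scene knob 0.66 [260.4 214.3] [ 0.601  -0.1488  0.105 ]
scene knob 0.62 [479.7 175. ] [0.5566 0.3481 0.105 ]
```

View pics/w5.png

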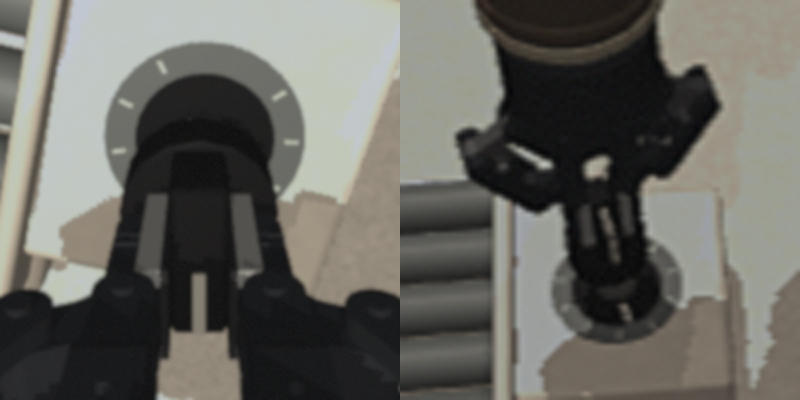

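```bash
python3 - <<'E'
from h import *
s=np.load("w5.npz"); u=np.array([np.cos(np.radians(12.2)),np.sin(np.radians(12.2)),0])
zb=.1297-.0247
f=at(s,[319.5,315],zb+.044); print("far end->centre",f-.02*u)
# edges of the bar near end/skirt via column profile
g=cv2.cvtColor(s["img"],6).astype(int); print(g[196:235,319]); print(g[305:325,319], g[313,298:345])
for r in(209,):print(r,at(s,[319.5,r],zb+.02)+.022*u, at(s,[319.5,r],zb)+.022*u)
print([np.round(at(s,[c,228],zb+.02),4) for c in(281,358)])
E
```

```text
far end->centre [ 0.59556976 -0.14620369  0.149     ]
[33 34 34 35 35 34 33 33 34 31 30 29 25 21 19 17 19 18 19 21 18 18 19 21
 31 39 39 34 34 27 21 20 19 19 20 17 18 17 19]
[123 123 123 123 123 123 123 123 122 122 123 124 129 134 134 133 133 135
 136 136] [ 22  22  26  29  30  28  32  44  44  31  22  22  23  21  21  21  25  50
  91 117 122 122 122 117  95  57  27  22  19  22  19  22  21  32  46  47
  33  28  29  27  26  22  23  20  22  24  23]
209 [ 0.59161906 -0.14704791  0.125     ] [ 0.5987855  -0.14546981  0.105     ]
[array([ 0.5847, -0.1691,  0.125 ]), array([ 0.5762, -0.1298,  0.125 ])]
```

```bash
python3 - <<'E'
from h import *
s=np.load("w5.npz"); u=np.array([np.cos(np.radians(12.2)),np.sin(np.radians(12.2)),0]); zb=.105
g=cv2.cvtColor(s["img"],6).astype(int); print(g[305:322,310],g[305:322,328]); print(g[170:232,300])
print(g[160:215,319])
w=np.load("w2.npz"); h=cv2.cvtColor(w["img"],6).astype(int); print(h[236:250,312],h[236:250,323]); print(h[176:202,319]); print([np.round(proj(w,[.4815,.302,.044]),1),np.round(proj(s,[.5976,-.1436,.149]),1)])
E
```

```text
[ 22  22  24  22  22  20  22  22  23  26  56  98 127 133 134 134 135] [ 21  21  20  21  22  21  19  23  19  28  57 101 129 134 135 135 135]
[198 198 198 197 192 172 139 117 112 120 145 172 180 177 167 151 132 117
 112 111 110 110 106  92  67  45  35  33  34  34  34  34  34  34  33  33
  33  32  34  33  34  33  32  28  23  18  18  18  18  17  21  19  19  18
  23  30  35  35  35  34  34  32]
[198 198 198 198 198 198 197 198 198 194 180 149 120 112 112 111 112 111
 111 110 111 110 110 111 109 107  92  64  40  34  33  35  33  33  33  33
  33  34  34  35  35  34  33  33  34  31  30  29  25  21  19  17  19  18
  19]
[ 25  24  26  26  25  27  51  91 119 126 126 127 129 127] [ 24  24  25  25  25  28  45  81 112 126 130 130 130 130]
[138 139 140 134 108  60  24  17  16  17  22  25  24  23  19  17  17  16
  19  17  19  20  23  25  27  28]
[array([318.2, 221.1]), array([324. , 284.1])]
```

Emit:
apply_moves:
  commands:
    - {"translation": [-0.03,0.23,-0.3],"rot": [0,0,0]}
    - {"translation": [-0.03,0.23,-0.8],"rot": [0,0,0]}
    - {"translation": [-0.03,0.23,-1.1],"rot": [0,0,0]}
    - {"translation": [-0.03,0.23,-1.1],"rot": [0,0,0]}
    - {"translation": [-0.03,0.23,-1.1],"rot": [0,0,0]}

```text
t: 7.9
tcp_pos: [0.5971, -0.143, 0.1171]
tool_rot: [[-0.977, -0.211, -0.0], [-0.211, 0.977, 0.0], [0.0, 0.0, -1.0]]
force: [-0.3, 0.7, -0.4]
gripper_width: 0.0127
finger_force: 58.8
```

Emit:
apply_moves:
  commands:
    - {"translation": [0,0,-0.1],"rot": [0,0,0]}
    - {"translation": [0,0,-0.2],"rot": [0,0,0]}
    - {"translation": [0,0,-0.3],"rot": [0,0,0]}
    - {"translation": [0,0,-0.4],"rot": [0,0,0]}
    - {"translation": [0,0,-0.4],"rot": [0,0,0]}

```text
t: 8.4
tcp_pos: [0.5974, -0.1429, 0.1132]
tool_rot: [[-0.977, -0.212, 0.0], [-0.212, 0.977, 0.0], [-0.0, -0.0, -1.0]]
force: [2.2, 0.5, -0.5]
gripper_width: 0.0124
finger_force: 58.7
```

No vertical force 4.5 mm below the shaft's top, so it looks engaged. There is a slight side load, so I'll nudge +x and continue.

Emit:
apply_moves:
  commands:
    - {"translation": [0.05,0,0],"rot": [0,0,0]}
    - {"translation": [0.05,0,-0.2],"rot": [0,0,0]}
    - {"translation": [0.05,0,-0.4],"rot": [0,0,0]}
    - {"translation": [0.05,0,-0.6],"rot": [0,0,0]}
    - {"translation": [0.05,0,-0.8],"rot": [0,0,0]}
    - {"translation": [0.05,0,-0.8],"rot": [0,0,0]}

```text
t: 9.0
tcp_pos: [0.5975, -0.1429, 0.1049]
tool_rot: [[-0.977, -0.211, -0.001], [-0.211, 0.977, 0.0], [0.0, 0.0, -1.0]]
force: [0.6, -0.1, -0.3]
gripper_width: 0.0125
finger_force: 58.7
```

Emit:
apply_moves:
  commands:
    - {"translation": [0,0,-0.1],"rot": [0,0,0]}
    - {"translation": [0,0,-0.2],"rot": [0,0,0]}
    - {"translation": [0,0,-0.3],"rot": [0,0,0]}
    - {"translation": [0,0,-0.4],"rot": [0,0,0]}
    - {"translation": [0,0,-0.5],"rot": [0,0,0]}
    - {"translation": [0,0,-0.5],"rot": [0,0,0]}

```text
t: 9.6
tcp_pos: [0.5978, -0.143, 0.1005]
tool_rot: [[-0.977, -0.211, 0.0], [-0.211, 0.977, 0.0], [-0.0, 0.0, -1.0]]
force: [-1.2, 0.2, 4.7]
gripper_width: 0.0124
finger_force: 59.3
```

Emit:
apply_moves:
  commands:
    - {"translation": [0,0,-0.1],"rot": [0,0,0]}
    - {"translation": [0,0,-0.2],"rot": [0,0,0]}
    - {"translation": [0,0,-0.3],"rot": [0,0,0]}
    - {"translation": [0,0,-0.3],"rot": [0,0,0]}
    - {"translation": [0,0,-0.3],"rot": [0,0,0]}

```text
t: 10.1
tcp_pos: [0.5978, -0.143, 0.0976]
tool_rot: [[-0.977, -0.211, 0.0], [-0.211, 0.977, 0.0], [-0.0, 0.0, -1.0]]
force: [-2.4, 0.8, 7.5]
gripper_width: 0.0129
finger_force: 59.7
```

Force rises at 1 N/mm, matching the spring: about 4.5 mm pressed so far. I'll push on to the bottom stop.

Emit:
apply_moves:
  commands:
    - {"translation": [0,0,-0.1],"rot": [0,0,0]}
    - {"translation": [0,0,-0.2],"rot": [0,0,0]}
    - {"translation": [0,0,-0.25],"rot": [0,0,0]}
    - {"translation": [0,0,-0.25],"rot": [0,0,0]}
    - {"translation": [0,0,-0.25],"rot": [0,0,0]}
    - {"translation": [0,0,-0.25],"rot": [0,0,0]}

```text
t: 10.7
tcp_pos: [0.598, -0.143, 0.0965]
tool_rot: [[-0.977, -0.211, 0.001], [-0.211, 0.977, 0.0], [-0.001, 0.0, -1.0]]
force: [-6.5, 1.6, 19.1]
gripper_width: 0.0126
finger_force: 61.6
```

```bash
python3 - <<'E'
from h import *
s=ctrl.snapshot("wrist"); sc=ctrl.snapshot("scene")
a=cv2.resize(s["img"][150:350,220:420],(400,400),interpolation=2)
b=cv2.resize(sc["img"][150:250,210:310],(400,400),interpolation=2)
cv2.imwrite("pics/w6.png",np.hstack([a,b])[:,:,::-1]); o=ctrl.get_obs(); print(o["t"],o["force"],o["tcp_pos"])
E
```

```text
10.8 [-6.01496519  1.49759651 20.05106846] [ 0.59795347 -0.14298869  0.09645857]
```

View pics/w6.png

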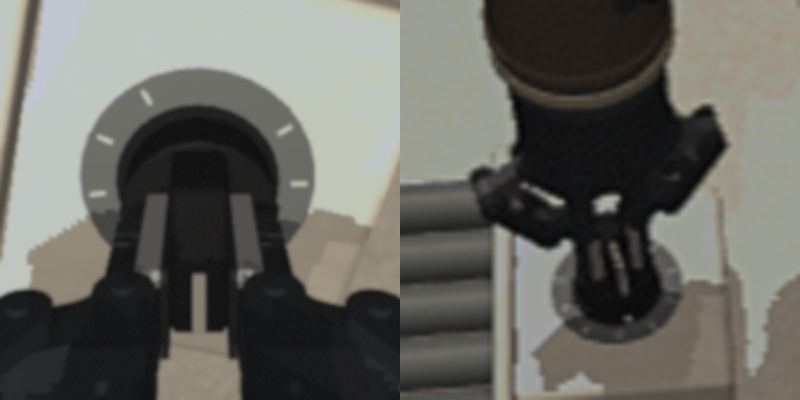

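The knob sits flush over the dial disc in both views, with the pointer along the tick. The force jump to 20 N shows it is on the bottom stop.

```bash
python3 -c "
from workcell import ctrl
print(ctrl.sign_off())"
```

```text
the job is handed in; nothing more can be done
None
```

I fitted the smallest knob on the D-shaft with its pointer on the flat's side. It was pressed to the bottom stop (about 20 N) and still gripped when I handed the job in at about 11 s; no verdict came back.

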